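# Open the ratchet bar clamp

## Task

Open the bar clamp all the way for the next glue-up: with a fingertip press down the release key on top of its sliding jaw and, keeping it down, push the jaw back along the bar until it is fully home against the end stop. Then let the key spring up and move clear. Only press and push: do not pinch the jaw or lift anything, and leave the glued block and everything else on the bench where it stands.

Things in the scene. Friction and masses are not known exactly. Their poses are not given: they have to be found in the camera images.
- bar_clamp: orange bar clamp screwed to the bench, 300 mm long. Origin on the bench under the bar; +y = OPENING direction along the bar (fixed jaw to end stop), +x = side where both jaw arms stick out, away from the robot, z up. Steel bar 10 mm thick, 34 to 56 mm above the bench. Fixed jaw y -147 to -125 mm, 100 mm high; end stop y +119 to +149 mm, 62 mm high. Yaw within 0.4 rad of 0
- clamp_jaw (a joint): position of the sliding jaw, m: 0 = most closed, 0.130 = fully back on the end stop; the jaw frame lies at y = -0.045 + this on the clamp's y axis. Starts at 0 to 0.055. With the key up a 12 mm pitch ratchet stops opening (after at most 12 mm of play). With the key held down the jaw slides with about 2 N friction plus 8 N per m/s and stays where left
- jaw_origin (a point): origin of the sliding jaw's frame: bench level, under the bar's axis, axes as bar_clamp. Housing 48 mm wide across the bar, y -33 to +34 mm, 22 to 74 mm above the bench. On its rear part a solid upright shoulder (y +8 to +34 mm, top 118 mm above the bench) stands behind the key; its vertical front face is what to push on. Jaw arm reaches to x +90 mm, 70 mm high
- release_key (a joint): how far the spring key is pressed, m: 0 = up, 0.012 = fully down on a hard stop. Rests at 0 to 0.004 at the start, as the ratchet tooth may lie on a slope. The ratchet is free beyond 0.0075. Spring force 2 N at the top, 6 N at the bottom; it springs up when let go and the ratchet catches again
- key_top (a point): centre of the top face of the release key, a flat ribbed black thumb pad on top of the sliding jaw, 40 mm across the bar by 37 mm along it; 90 mm above the bench when up, 78 mm fully down. The shoulder's front face is 21.5 mm from this point in the opening direction (clamp +y). Moves with jaw and key
- end_stop_face (a point): point on the end stop's inner face, on the bar's axis, 45 mm above the bench
- glued_block: small block glued up from four light and mid wood strips, 60 x 44 x 70 mm high, origin at the centre of its underside; stands loose on the bench between the clamp's jaws, on the far (+x) side of the bar, about 1 mm from the fixed jaw. Bystander, 0.13 kg
- ratchet_handle: black-gripped ratchet handle lying on the bench, 200 mm long (from -100 to +100 mm along its x), 28 mm wide, 36 mm high, origin on its underside. Bystander
- socket0: smallest chrome socket, 22 mm across, 30 mm high, upright, origin under its centre. Bystander
- socket1: middle chrome socket, 28 mm across, 34 mm high. Bystander
- socket2: largest chrome socket, 34 mm across, 38 mm high. Bystander
- pencil_mug: white ceramic mug, 80 mm across, 92 mm high, holding pencils that reach about 175 mm, handle at its +y; origin under its centre. Bystander
- glue_bottle: white glue bottle, 56 mm across, 150 mm high, origin under its centre. Bystander

How it is judged:
On the way, in this order (a step that is already met when the one before it is completed fails the run):
1. the release key is pressed down with the fingers while the jaw has not yet gone back (value of joint release_key above 0.008 m and contact force between the fingers and release_key_c0 above 0.5 N and value of joint clamp_jaw below 0.1 m), for 0.05 s.
2. the jaw is pushed back to the end stop (value of joint clamp_jaw above 0.125 m), for 0.1 s.
At the end, for the whole second after the job is handed in: The sliding jaw stands within 5 mm of the end stop, at rest; the release key is up again (within 4 mm); the glued block and all other loose things are within 15 mm of where they stood (value of joint clamp_jaw above 0.125 m and value of joint release_key below 0.004 m and velocity of joint clamp_jaw between -0.01 and 0.01 m/s and distance of each of glued_block, ratchet_handle, socket0, socket1, socket2, pencil_mug, glue_bottle from where it was at the start of the episode below 0.015 m); the robot touches nothing.
It fails at once if the jaw is pinched between the fingers (both side faces, or the shoulder's front and the jaw's back, touched at once) (((contact force between the fingers and clamp_jaw_c0 above 0.5 N or contact force between the fingers and clamp_jaw_c1 above 0.5 N) and (contact force between the fingers and clamp_jaw_c2 above 0.5 N or contact force between the fingers and clamp_jaw_c3 above 0.5 N)) or (contact force between the fingers and clamp_jaw_c4 above 0.5 N and contact force between the fingers and clamp_jaw_c5 above 0.5 N)).
It fails at once if the glued block or another loose thing is moved 15 mm or more, or lifted (distance of any of glued_block, ratchet_handle, socket0, socket1, socket2, pencil_mug, glue_bottle from where it was at the start of the episode above 0.015 m).
It also fails if it takes over 32 s, if anything falls off the work surface, if the arm or the gripper's body presses on something with over 40 N, if the wrist force passes 120 N, or if a joint passes its speed limit or range.

## Robot

A 6-joint arm with a two-finger parallel gripper is mounted at the origin on the work surface. World frame = base frame: x ahead of the robot, y to its left, z up, the work surface at z = 0. Lengths are in m, angles in rad, forces in N, time in s.
With the tool pointing down it reaches from about 0.25 to 0.725 m from the base axis. Payload 9.7 kg.
Tool frame: the origin (TCP) lies midway between the tips of the shut fingers; the grasp point (between the pads) lies bot.grasp_offset behind it (bot.grasp_offset is the distance from the TCP to the grasp point, in m); z points along the fingers, y is the direction in which the jaws open and shut (so a half turn about z gives the same grasp; the last joint's range is limited). The gripper opens to 85 mm and grips with 20 to 120 N. Pads are 22 mm wide; open, the fingers measure 114 mm over their backs; the gripper's body (76 mm by 85 mm) begins 54 mm behind the grasp point. The pads swing forward as they close: fully open they stand 13 mm farther back than shut.
Start: joints at [1.349, 0.087, 0.176, 1.66, 0, 1.571], TCP at [0.121, 0.537, 0.231] pointing down, gripper open.
Joint ranges: [-3.13, 3.13], [-0.85, 1.81], [-1.15, 1.24], [-2.2, 2.28], [-1.44, 1.52], [-3.14, 3.14]. Speed limits (rad/s): [2.22, 2.22, 2.57, 3.14, 3.14, 3.14].

## Interface

Orientations are given as a unit quaternion [w, x, y, z].
In Python, from bench import state, optics, order, bot gives the robot as it stands.
- The arm moves only by the tool arm_command, never from a script. Its argument "plan" is a list of rows, each a list of 7 numbers: the turn, a rotation vector about the world's x, y, z in units of 5 degrees (1.0 is 5 degrees), then the shift along the world's x, y, z in m, then the finger opening in m, from 0 to 0.0854. A call has 1 to 12 rows; each row is the pose to reach, as a shift and turn from the pose commanded when the call began; what a row does not reach only later rows make up. A row lasts 1/12 s, in which the tool goes at most 41.7 mm and 7.16 degrees, less where a joint would pass 70% of its speed; a pose out of reach is approached as far as the arm can. A call with a gripper value outside its range is refused whole. The fingers move at their own pace and stop on an object; the grip force is fixed at half the most. Time passes only in rows, so rows that repeat a pose let the fingers close. It gives the time, the measured TCP pose, the force and the opening at its end, in the units of the state.
- state(): the state, without advancing time (a new reading comes with each control period).
- optics.camera(name): name is "side" or "top"; returns the picture (400x640x3 uint8, red, green, blue); there is no depth.
- optics.camera_model(name): a dict with "mtx" (3x3 intrinsics, pixels), "distortion" ([k1, k2, p1, p2, k3] as OpenCV has them; the pictures are not rectified), "eye" and "orientation" of the camera in the world. Camera axes: x right, y up, looking along -z (the intrinsics and any distortion apply to the point x, -y, -z); pixel columns grow to the right and rows downward; lengths in m; the calibration is good to about 2 mm. A picture is of the moment at which its call begins. camera_model takes no time and is no camera call.
- order.finish_job(): hands the job in, once; it reports no verdict.
The state is a dict: "time_s": time; "qpos": joint angles; "joint_velocities": joint speeds; "tau": joint torques, N m; "position": TCP position; "orientation": TCP orientation; "ft_force": force on the tool from outside, world axes, zero at the start; "wrist_torque": the same for the moment, N m; "width": finger opening in m.
Only numpy, scipy, OpenCV 4.12 (cv2) and the standard library are available. Lean on these libraries where they do the work, as an engineer would, in place of code of your own. Each camera call takes 0.05 s, during which the arm holds its last target.

## Working session

There is one attempt and no reset: what is moved stays moved. The work goes in short steps, Python scripts to look and compute and a tool call to move; the robot and the scene stay as the last step left them, time stands still between calls to the robot, and variables do not carry over. Pictures are saved under pics/ and viewed, and the job is handed in when it is done.

Besides the shell and the picture viewer there is one more tool, called after "Request:" as name(argument=value, ...), one argument or row to a line, values as JSON. arm_command: Moves the arm, as the interface text tells. Its arguments: {"type":"object","properties":{"plan":{"type":"array"}},"required":["plan"]}

```bash
mkdir -p pics; ls; python3 - <<'E'
from bench import state, optics, order, bot
import cv2
s=state();print({k:(v if not hasattr(v,'round') else v) for k,v in s.items()}, bot.grasp_offset)
for n in("side","top"):
    cv2.imwrite(f"pics/{n}0.png",cv2.cvtColor(optics.camera(n),cv2.COLOR_RGB2BGR)); print(n,optics.camera_model(n))
E
```

```text
pics
{'time_s': 0.0, 'qpos': array([1.34900202e+00, 8.74624278e-02, 1.75145461e-01, 1.65978842e+00,
       1.26150923e-05, 1.57081038e+00]), 'joint_velocities': array([-0.00082183,  0.00071265,  0.00070872, -0.00098906, -0.00102442,
        0.00066664]), 'tau': array([ 4.32127517e-04, -5.20390821e+01,  4.64803433e+01,  1.65902852e-02,
       -6.89592366e-05,  2.28279816e-06]), 'position': array([0.12093723, 0.53631334, 0.23058758]), 'orientation': array([-7.87010937e-05,  1.10676953e-01,  9.93856219e-01, -6.49812169e-04]), 'ft_force': array([-0.11384128, -0.69297548, -0.74961491]), 'wrist_torque': array([-0.00805979,  0.01667   ,  0.04139782]), 'width': 0.08578946509843827} 0.0187
side {'mtx': array([[363.98915961,   0.        , 317.13777671],
       [  0.        , 363.98915961, 195.83731392],
       [  0.        ,   0.        ,   1.        ]]), 'distortion': array([-0.00960633,  0.        ,  0.        ,  0.        ,  0.        ]), 'eye': array([0.40978432, 0.75427565, 0.84564257]), 'orientation': array([-0.06663872, -0.03665574,  0.38736796,  0.91878273])}
top {'mtx': array([[435.32066417,   0.        , 319.71105251],
       [  0.        , 435.32066417, 200.13484005],
       [  0.        ,   0.        ,   1.        ]]), 'distortion': array([-0.08607802,  0.        ,  0.        ,  0.        ,  0.        ]), 'eye': array([ 0.3243955 , -0.01473275,  1.33727692]), 'orientation': array([-0.70329435, -0.05731974,  0.06369787,  0.7057153 ])}
```

View pics/side0.png

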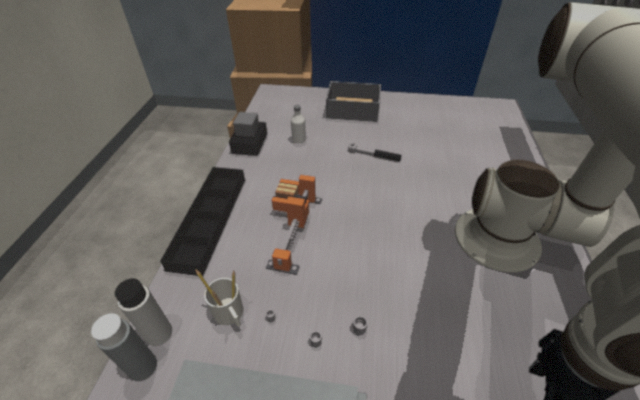

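View pics/top0.png

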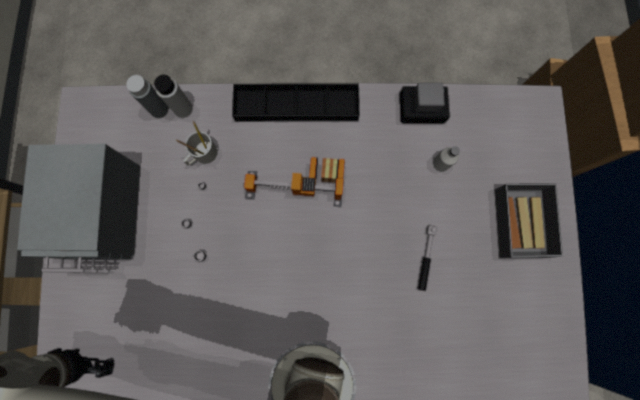

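Top view: the end stop is at about (250,183), the sliding jaw with its shoulder at (297,184) and the dark key at (309,184). The fixed jaw is at (340,178) and the block at (330,169). I'll zoom in next.

```bash
python3 - <<'E'
import cv2
a=cv2.imread("pics/top0.png")[145:215,235:355]; cv2.imwrite("pics/topz.png",cv2.resize(a,None,fx=6.6,fy=6.6,interpolation=cv2.INTER_CUBIC))
a=cv2.imread("pics/side0.png")[165:280,255:335]; cv2.imwrite("pics/sidez.png",cv2.resize(a,None,fx=5,fy=5,interpolation=cv2.INTER_CUBIC))
E
```

```text
(no output)
```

View pics/topz.png

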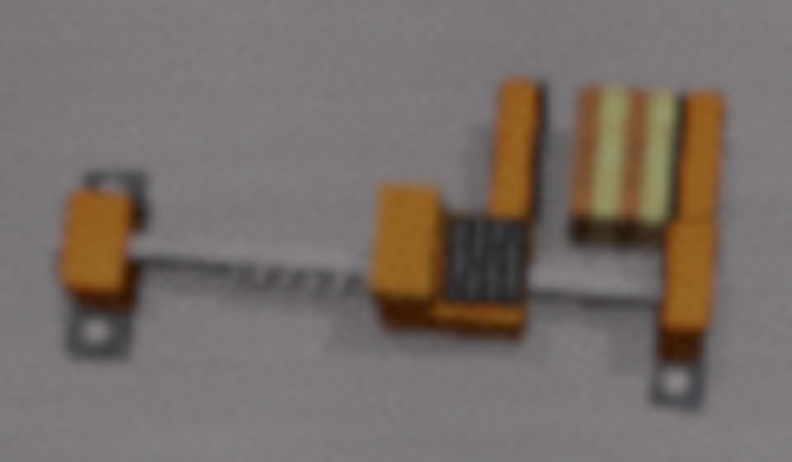

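View pics/sidez.png

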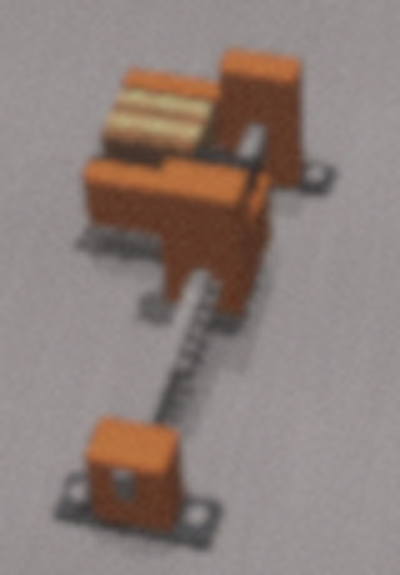

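```bash
cat > h.py <<'E'
import numpy as np,cv2
from scipy.spatial.transform import Rotation as R
from bench import optics
M={n:optics.camera_model(n) for n in("side","top")}
def ray(n,uv):
    m=M[n];p=cv2.undistortPoints(np.array([[uv]],float),m["mtx"],m["distortion"])[0,0]
    q=m["orientation"];d=R.from_quat([q[1],q[2],q[3],q[0]]).apply([p[0],-p[1],-1]);return np.array(m["eye"]),d/np.linalg.norm(d)
def plane(n,uv,z):
    e,d=ray(n,uv);return e+d*(z-e[2])/d[2]
def tri(a,b):
    e1,d1=ray("side",a);e2,d2=ray("top",b)
    t=np.linalg.lstsq(np.c_[d1,-d2],e2-e1,rcond=None)[0];p,q=e1+t[0]*d1,e2+t[1]*d2
    return (p+q)/2,np.linalg.norm(p-q)
T=lambda u,v:((u+.5)/6.6-.5+235,(v+.5)/6.6-.5+145)
S=lambda u,v:((u+.5)/5-.5+255,(v+.5)/5-.5+165)
E
python3 - <<'E'
from h import *
np.set_printoptions(precision=4,suppress=True)
print("stop",tri(S(134,446),T(99,241)),plane("top",T(99,241),.062),plane("side",S(134,446),.062))
print("fix",tri(S(262,67),T(689,274)),plane("top",T(689,274),.1),plane("side",S(262,67),.1))
for c in[(378,185),(440,187),(437,302),(372,297)]:print("sh",plane("top",T(*c),.118))
for c in[(447,215),(528,220),(523,302),(443,298)]:print("key",plane("top",T(*c),.09))
for c in[(68,190),(135,192),(130,292),(62,288)]:print("st",plane("top",T(*c),.062))
a=cv2.imread("pics/side0.png")[185:240,265:325]; cv2.imwrite("pics/sidez2.png",cv2.resize(a,None,fx=10,fy=10,interpolation=cv2.INTER_CUBIC))
E
```

```text
stop (array([0.606 , 0.1848, 0.0531]), np.float64(0.001006566211812068)) [0.6036 0.1833 0.062 ] [0.6044 0.1911 0.062 ]
fix (array([ 0.5813, -0.0828,  0.0937]), np.float64(0.0005065666625187898)) [ 0.5797 -0.0825  0.1   ] [ 0.5801 -0.0758  0.1   ]
sh [0.6159 0.0535 0.118 ]
sh [0.6149 0.0265 0.118 ]
sh [0.5639 0.0277 0.118 ]
sh [0.5662 0.0558 0.118 ]
key [0.6088 0.0243 0.09  ]
key [ 0.6064 -0.0117  0.09  ]
key [ 0.5693 -0.0094  0.09  ]
key [0.5712 0.026  0.09  ]
st [0.6274 0.1981 0.062 ]
st [0.6264 0.1675 0.062 ]
st [0.5799 0.1687 0.062 ]
st [0.5819 0.1996 0.062 ]
```

View pics/sidez2.png

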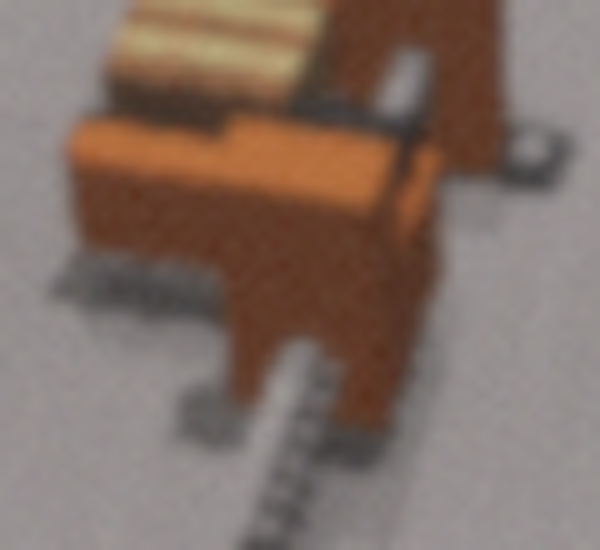

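Side zoom: the shoulder's top front corners are at about (230,120) and (395,145), and the rear right corner is at (375,217). Next I triangulate these against the top view to check the height.

```bash
python3 - <<'E'
from h import *
np.set_printoptions(precision=4,suppress=True)
S2=lambda u,v:((u+.5)/10-.5+265,(v+.5)/10-.5+185)
for a,b in[((230,120),(440,187)),((395,145),(437,302)),((375,217),(372,297))]:
    p=tri(S2(*a),T(*b));print(p, plane("side",S2(*a),.118))
print("mug",plane("top",(200,147),.09),plane("top",(196,126),.175))
# orange mask check of clamp axis in top view
im=cv2.imread("pics/top0.png");h=cv2.cvtColor(im,cv2.COLOR_BGR2HSV)
m=cv2.inRange(h,(5,150,90),(20,255,255));m[:140]=0;m[215:]=0;m[:,:235]=0;m[:,355:]=0
n,l,st,c=cv2.connectedComponentsWithStats(m)
for i in range(1,n):
    if st[i,4]>20:print(st[i],c[i])
# block/key dark blob
E
```

```text
(array([0.6174, 0.0268, 0.1136]), np.float64(0.0027766675594495184)) [0.6176 0.0308 0.118 ]
(array([0.5678, 0.028 , 0.111 ]), np.float64(0.005018691584056797)) [0.5689 0.0345 0.118 ]
(array([0.5694, 0.0563, 0.1103]), np.float64(0.0032796461811147107)) [0.5694 0.0633 0.118 ]
mug [0.7023 0.3305 0.09  ] [0.7381 0.3214 0.175 ]
[309 158   8  20 111] [312.7207 167.5946]
[335 159   9  36 212] [339.5802 178.0236]
[245 174  10  15 130] [249.2692 181.2   ]
[292 174  10  16 149] [296.5906 181.7114]
[301 191  13   3  31] [307.1613 191.9355]
```

Request:
arm_command(
  plan=[
    [0, 0, -1.3, 0.026, -0.029, 0, 0],
    [0, 0, -2.6, 0.052, -0.058, 0, 0],
    [0, 0, -3.9, 0.078, -0.087, 0, 0],
    [0, 0, -5.2, 0.104, -0.116, 0, 0],
    [0, 0, -6.5, 0.13, -0.145, 0, 0],
    [0, 0, -7.8, 0.156, -0.174, 0, 0],
    [0, 0, -9.1, 0.182, -0.203, 0, 0],
    [0, 0, -10.4, 0.208, -0.232, 0, 0],
    [0, 0, -11.7, 0.234, -0.261, 0, 0],
    [0, 0, -13, 0.26, -0.29, 0, 0],
    [0, 0, -14.3, 0.286, -0.319, 0, 0],
    [0, 0, -15.6, 0.312, -0.348, 0, 0],
  ],
)

```text
time_s: 1.1
position: [0.4338, 0.1867, 0.2312]
orientation: [-0.0, 0.713, 0.701, 0.0]
ft_force: [0.9, 1.6, 0.8]
width: 0.0004
```

Request:
arm_command(
  plan=[
    [0, 0, -0.2, 0.026, -0.029, 0, 0],
    [0, 0, -0.4, 0.052, -0.058, 0, 0],
    [0, 0, -0.6, 0.078, -0.087, 0, 0],
    [0, 0, -0.8, 0.104, -0.116, -0.01, 0],
    [0, 0, -0.8, 0.13, -0.146, -0.03, 0],
    [0, 0, -0.8, 0.15, -0.17, -0.06, 0],
    [0, 0, -0.8, 0.156, -0.177, -0.08, 0],
    [0, 0, -0.8, 0.156, -0.177, -0.09, 0],
    [0, 0, -0.8, 0.156, -0.177, -0.09, 0],
    [0, 0, -0.8, 0.156, -0.177, -0.09, 0],
  ],
)

```text
time_s: 1.93
position: [0.5884, 0.0121, 0.1415]
orientation: [-0.0, 0.735, 0.678, -0.0]
ft_force: [-0.2, -0.2, 1.3]
width: 0.0
```

```bash
python3 - <<'E'
from h import *
from bench import state
s=state();print(s["position"],s["ft_force"],s["qpos"])
a=optics.camera("top")[...,::-1];b=optics.camera("side")[...,::-1]
a=cv2.resize(a[130:230,220:370],None,fx=5,fy=5,interpolation=cv2.INTER_CUBIC)
cv2.imwrite("pics/t1.png",a)
cv2.imwrite("pics/s1.png",cv2.resize(b[140:280,240:380],None,fx=4.2,fy=4.2,interpolation=cv2.INTER_CUBIC))
E
```

```text
[0.58835733 0.01209798 0.14150786] [-0.20722274 -0.2109403   1.33654249] [2.04499103e-02 1.64649368e-01 8.82343781e-02 1.49535347e+00
 2.26100067e-04 1.67309588e+00]
```

View pics/t1.png

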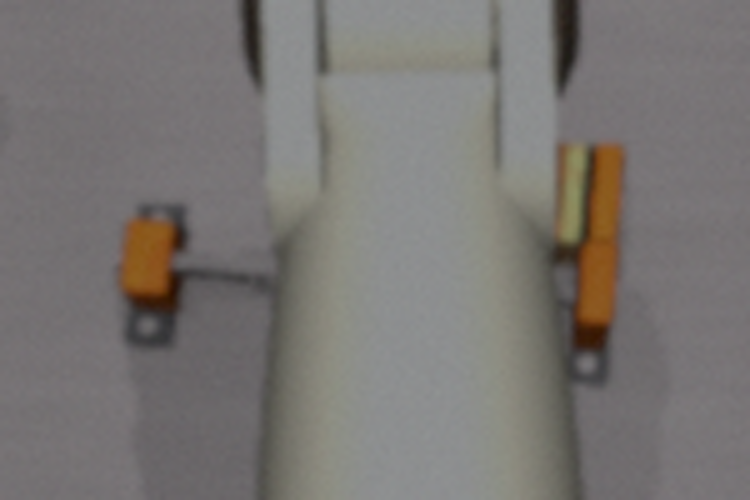

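View pics/s1.png

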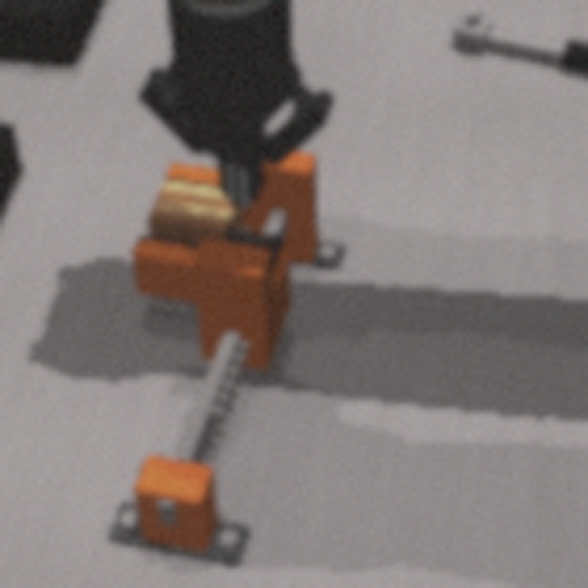

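The side view shows the shut fingers (tip near (240,200)) over the key, in front of the shoulder, with the knuckles spread across the bar and clear. Now down to just above the key.

Request:
arm_command(
  plan=[
    [0, 0, 0, 0.001, -0.001, -0.012, 0],
    [0, 0, 0, 0.001, -0.001, -0.024, 0],
    [0, 0, 0, 0.001, -0.001, -0.036, 0],
    [0, 0, 0, 0.001, -0.001, -0.045, 0],
    [0, 0, 0, 0.001, -0.001, -0.045, 0],
    [0, 0, 0, 0.001, -0.001, -0.045, 0],
  ],
)

```text
time_s: 2.53
position: [0.5894, 0.0106, 0.0953]
orientation: [-0.001, 0.736, 0.678, -0.001]
ft_force: [0.3, 0.8, 1.0]
width: 0.0001
```

Request:
arm_command(
  plan=[
    [0, 0, 0, 0, 0, -0.003, 0],
    [0, 0, 0, 0, 0, -0.006, 0],
    [0, 0, 0, 0, 0, -0.009, 0],
    [0, 0, 0, 0, 0, -0.011, 0],
    [0, 0, 0, 0, 0, -0.011, 0],
    [0, 0, 0, 0, 0, -0.011, 0],
  ],
)

```text
time_s: 3.03
position: [0.5904, 0.0105, 0.0857]
orientation: [0.0, 0.736, 0.677, 0.0]
ft_force: [0.4, 1.3, 3.0]
width: -0.0002
```

Request:
arm_command(
  plan=[
    [0, 0, 0, 0, 0, -0.002, 0],
    [0, 0, 0, 0, 0, -0.004, 0],
    [0, 0, 0, 0, 0, -0.006, 0],
    [0, 0, 0, 0, 0, -0.007, 0],
    [0, 0, 0, 0, 0, -0.007, 0],
    [0, 0, 0, 0, 0, -0.007, 0],
  ],
)

```text
time_s: 3.53
position: [0.5903, 0.0105, 0.0785]
orientation: [0.0, 0.736, 0.677, 0.0]
ft_force: [1.0, 0.5, 5.9]
width: 0.0005
```

Request:
arm_command(
  plan=[
    [0, 0, 0, 0, 0, -0.001, 0],
    [0, 0, 0, 0, 0.001, -0.001, 0],
    [0, 0, 0, 0, 0.003, -0.001, 0],
    [0, 0, 0, 0, 0.005, -0.001, 0],
    [0, 0, 0, 0.001, 0.007, -0.001, 0],
    [0, 0, 0, 0.001, 0.009, -0.001, 0],
    [0, 0, 0, 0.001, 0.011, -0.001, 0],
    [0, 0, 0, 0.001, 0.013, -0.001, 0],
  ],
)

```text
time_s: 4.2
position: [0.5915, 0.0232, 0.078]
orientation: [0.001, 0.736, 0.677, 0.0]
ft_force: [1.1, -2.1, 8.9]
width: 0.0002
```

Request:
arm_command(
  plan=[
    [0, 0, 0, 0, 0.006, 0, 0],
    [0, 0, 0, 0.001, 0.012, 0, 0],
    [0, 0, 0, 0.001, 0.018, 0, 0],
    [0, 0, 0, 0.002, 0.024, 0, 0],
    [0, 0, 0, 0.002, 0.03, 0, 0],
    [0, 0, 0, 0.003, 0.036, 0, 0],
    [0, 0, 0, 0.003, 0.042, 0, 0],
    [0, 0, 0, 0.004, 0.048, 0, 0],
    [0, 0, 0, 0.004, 0.054, 0, 0],
    [0, 0, 0, 0.005, 0.06, 0, 0],
  ],
)

```text
time_s: 5.03
position: [0.5966, 0.0834, 0.078]
orientation: [0.001, 0.736, 0.677, 0.0]
ft_force: [0.1, -3.4, 9.3]
width: 0.0002
```

```bash
python3 - <<'E'
from h import *
from bench import state
b=optics.camera("side")[...,::-1]
cv2.imwrite("pics/s2.png",cv2.resize(b[140:280,240:380],None,fx=4.2,fy=4.2,interpolation=cv2.INTER_CUBIC))
E
```

```text
(no output)
```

View pics/s2.png

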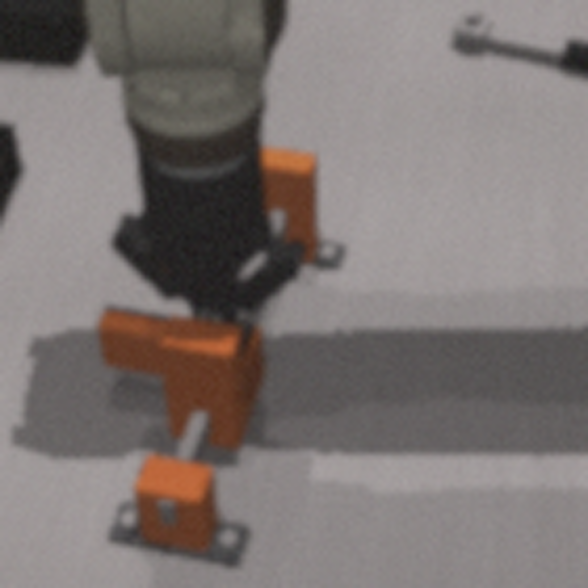

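The jaw is sliding freely, with its shoulder at about (200,340) and the end stop at (177,480). I keep pushing.

Request:
arm_command(
  plan=[
    [0, 0, 0, 0, 0.005, 0, 0],
    [0, 0, 0, 0.001, 0.01, 0, 0],
    [0, 0, 0, 0.001, 0.015, 0, 0],
    [0, 0, 0, 0.002, 0.02, 0, 0],
    [0, 0, 0, 0.002, 0.025, 0, 0],
    [0, 0, 0, 0.003, 0.03, 0, 0],
    [0, 0, 0, 0.003, 0.035, 0, 0],
    [0, 0, 0, 0.003, 0.038, 0, 0],
    [0, 0, 0, 0.003, 0.038, 0, 0],
  ],
)

```text
time_s: 5.83
position: [0.5999, 0.1219, 0.078]
orientation: [0.001, 0.735, 0.678, 0.001]
ft_force: [3.1, 0.2, 7.6]
width: 0.0004
```

Request:
arm_command(
  plan=[
    [0, 0, 0, 0, 0.002, 0, 0],
    [0, 0, 0, 0, 0.004, 0, 0],
    [0, 0, 0, 0.001, 0.006, 0, 0],
  ],
)

```text
time_s: 6.08
position: [0.6006, 0.1272, 0.078]
orientation: [0.001, 0.736, 0.677, 0.0]
ft_force: [-1.8, -4.9, 10.3]
width: -0.0003
```

Request:
arm_command(
  plan=[
    [0, 0, 0, 0, 0.001, 0, 0],
    [0, 0, 0, 0, 0.002, 0, 0],
    [0, 0, 0, 0, 0.003, 0, 0],
  ],
)

```text
time_s: 6.33
position: [0.6004, 0.1294, 0.078]
orientation: [0.001, 0.736, 0.677, -0.0]
ft_force: [0.4, -6.6, 8.6]
width: 0.0001
```

Request:
arm_command(
  plan=[
    [0, 0, 0, 0, 0.001, 0, 0],
    [0, 0, 0, 0, 0.002, 0, 0],
    [0, 0, 0, 0, 0.002, 0, 0],
  ],
)

```text
time_s: 6.58
position: [0.6004, 0.1314, 0.078]
orientation: [0.001, 0.736, 0.677, -0.0]
ft_force: [0.9, -6.2, 9.7]
width: 0.0
```

Request:
arm_command(
  plan=[
    [0, 0, 0, 0, 0.001, 0, 0],
    [0, 0, 0, 0, 0.002, 0, 0],
    [0, 0, 0, 0, 0.002, 0, 0],
  ],
)

```text
time_s: 6.83
position: [0.6004, 0.1334, 0.078]
orientation: [0.001, 0.736, 0.677, -0.0]
ft_force: [-0.2, -5.7, 9.5]
width: -0.0002
```

Request:
arm_command(
  plan=[
    [0, 0, 0, 0, 0.002, 0, 0],
    [0, 0, 0, 0, 0.003, 0, 0],
    [0, 0, 0, 0, 0.003, 0, 0],
  ],
)

```text
time_s: 7.08
position: [0.6004, 0.1349, 0.078]
orientation: [0.002, 0.736, 0.677, -0.001]
ft_force: [-0.1, -14.9, 9.9]
width: -0.0003
```

```bash
python3 - <<'E'
from h import *
from bench import state
b=optics.camera("side")[...,::-1]
cv2.imwrite("pics/s3.png",cv2.resize(b[190:280,250:330],None,fx=6.5,fy=6.5,interpolation=cv2.INTER_CUBIC))
print(state()["position"],state()["ft_force"])
E
```

```text
[0.60036248 0.13490806 0.07801837] [  1.18640882 -14.21476278   9.40332408]
```

View pics/s3.png

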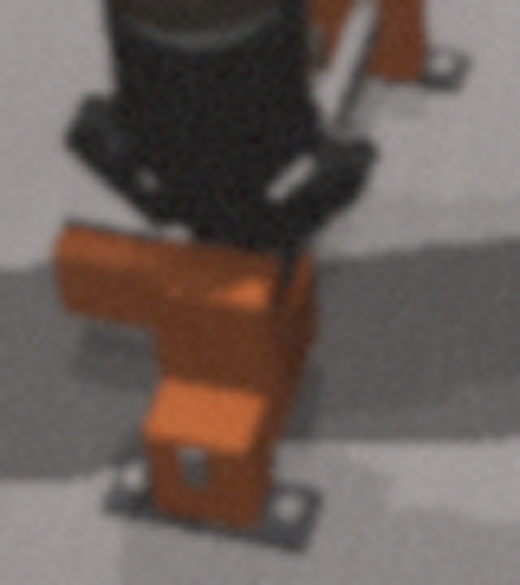

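The push force rose to 15 N, and the picture shows the jaw's back at the end stop's top edge (about (210,385)). I nudge once more to confirm.

Request:
arm_command(
  plan=[
    [0, 0, 0, 0, 0.001, 0, 0],
    [0, 0, 0, 0, 0.002, 0, 0],
    [0, 0, 0, 0, 0.002, 0, 0],
    [0, 0, 0, 0, 0.002, 0, 0],
  ],
)

```text
time_s: 7.47
position: [0.6004, 0.1351, 0.078]
orientation: [0.003, 0.737, 0.676, -0.002]
ft_force: [-0.5, -23.6, 11.3]
width: 0.0001
```

Solid stop: y stayed at 0.135 while the force reached 24 N. I relieve the push slightly, lift straight up so friction does not drag the jaw closed, then retreat.

Request:
arm_command(
  plan=[
    [0, 0, 0, 0, -0.001, 0, 0],
    [0, 0, 0, 0, -0.002, 0.001, 0],
    [0, 0, 0, 0, -0.002, 0.004, 0],
    [0, 0, 0, 0, -0.002, 0.008, 0],
    [0, 0, 0, 0, -0.002, 0.012, 0],
    [0, 0, 0, 0, -0.003, 0.018, 0],
    [0, 0, 0, 0, -0.005, 0.03, 0],
    [0, 0, 0, 0, -0.007, 0.05, 0],
    [0, 0, 0, 0, -0.007, 0.08, 0],
    [0, 0, 0, 0, -0.007, 0.11, 0],
    [0, 0, 0, 0, -0.007, 0.14, 0],
    [0, 0, 0, 0, -0.007, 0.14, 0],
  ],
)

```text
time_s: 8.47
position: [0.6012, 0.133, 0.2244]
orientation: [0.002, 0.735, 0.678, 0.004]
ft_force: [1.1, 0.0, 0.1]
width: 0.0002
```

Request:
arm_command(
  plan=[
    [0, 0, 0, -0.03, -0.01, 0.01, 0],
    [0, 0, 0, -0.06, -0.02, 0.02, 0],
    [0, 0, 0, -0.09, -0.03, 0.02, 0],
    [0, 0, 0, -0.12, -0.04, 0.02, 0],
    [0, 0, 0, -0.15, -0.05, 0.02, 0],
    [0, 0, 0, -0.18, -0.06, 0.02, 0],
    [0, 0, 0, -0.21, -0.07, 0.02, 0],
    [0, 0, 0, -0.24, -0.08, 0.02, 0],
    [0, 0, 0, -0.24, -0.08, 0.02, 0],
    [0, 0, 0, -0.24, -0.08, 0.02, 0],
  ],
)

```text
time_s: 9.3
position: [0.3592, 0.0524, 0.2384]
orientation: [0.001, 0.736, 0.677, 0.001]
ft_force: [-0.6, 0.5, -1.3]
width: -0.0002
```

```bash
python3 - <<'E'
from h import *
from bench import state
b=optics.camera("side")[...,::-1];a=optics.camera("top")[...,::-1]
s=cv2.resize(b[160:280,250:330],None,fx=5,fy=5,interpolation=cv2.INTER_CUBIC)
t=cv2.resize(a[140:220,235:355],(400,267),interpolation=cv2.INTER_CUBIC)
o=np.zeros((600,800,3),np.uint8);o[:,:400]=s;o[:267,400:]=t;cv2.imwrite("pics/f.png",o);cv2.imwrite("pics/ft.png",a)
# displacement of other things between top pictures
a0=cv2.imread("pics/top0.png");d=cv2.absdiff(a0,a).max(2)
for n,(u,v) in dict(mug=(200,147),s0=(202,186),s1=(187,223),s2=(200,256),block=(330,169),bottle=(446,158),ratchet=(427,258)).items(): print(n,d[v-14:v+14,u-14:u+14].max())
print(state()["position"],state()["ft_force"])
E
```

```text
mug 9
s0 8
s1 8
s2 8
block 95
bottle 8
ratchet 11
[0.36038906 0.05270127 0.23761595] [-0.11777638  0.85527799 -0.31047087]
```

View pics/f.png

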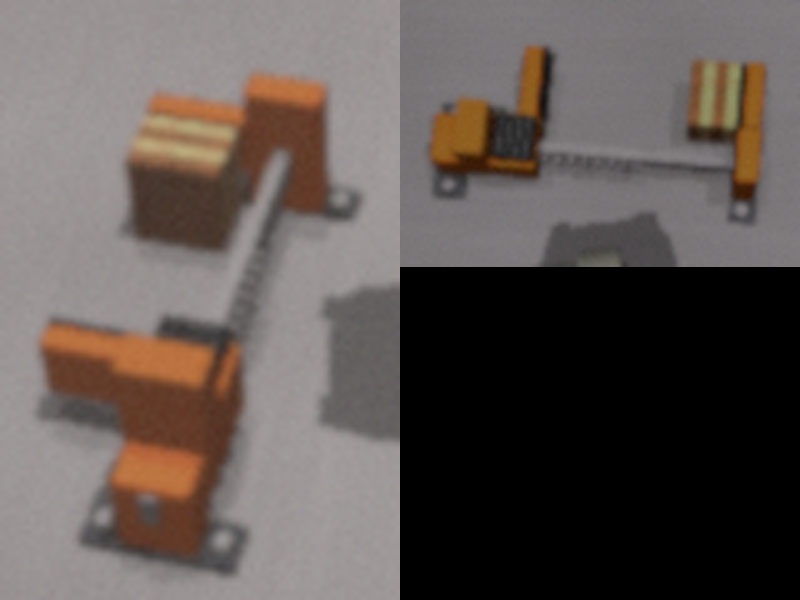

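View pics/ft.png

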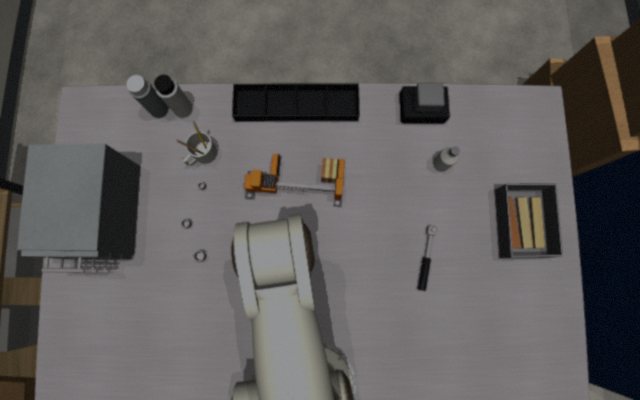

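```bash
python3 - <<'E'
from h import *
p=plane("top",(257.0,178.4),.118);print(p,p[:2]-[0.6036,0.1833])
a0=cv2.imread("pics/top0.png");a=cv2.imread("pics/ft.png")
print(cv2.absdiff(a0,a)[155:182,321:345].max())
from bench import order;print(order.finish_job())
E
```

```text
[0.59915762 0.15347682 0.118     ] [-0.00444238 -0.02982318]
10
the job is handed in; nothing more can be done
None
```

The clamp is open: the sliding jaw is back against the end stop, the key was released and the arm is clear. I handed the job in at about 9.5 s; it gave no verdict.

**What I did:** with the fingers shut, I pressed the release key to about its lower stop, with the tip at z = 0.078. I pushed the shoulder back along the bar with the key held down, then lifted straight up and moved away.

**Checks that agreed:**
- **Jaw home:** the push force rose to 24 N while the fingertip stayed at y = 0.135, so the jaw was on a hard stop. In the last top picture the shoulder's centre is 30 mm from the end stop's centre, against 28 mm expected when fully home.
- **Loose things:** the mug, sockets, bottle, ratchet handle and glued block look unchanged between the first and last top pictures.
- **Arm clear:** the wrist force after retreating was about 1 N or less.

**Checks that were off or not made:**
- **Shoulder height:** the two camera views gave 110 to 114 mm, against 118 mm in the text. I put this down to picking pixels in blurry pictures.
- **Stop position:** the jaw stopped about 5 mm farther along than I had estimated from the top view, closer to where the side camera put it.
- **Key up:** I judged this only by the arm having lifted away. I did not measure the key's height at the end.

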